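# Isolate the analyser and hang its out-of-service tag

## Robot

A 7-joint arm with a two-finger parallel gripper is mounted at the origin on the work surface. World frame = base frame: x ahead of the robot, y to its left, z up, the work surface at z = 0. Lengths are in m, angles in rad, forces in N, time in s.
With the tool pointing down it reaches from about 0.35 to 0.9 m from the base axis. Payload 19.9 kg.
Tool frame: the origin (TCP) lies between the finger pads; the fingertips stand 17 mm ahead of it and the grasp point (between the pads) lies 2 mm behind it; z points along the fingers, y is the line along which they close (so a half turn about z gives the same grasp; the last joint's range is limited). The gripper opens to 85 mm and grips with 20 to 120 N. Pads are 22 mm wide; open, the fingers measure 114 mm over their backs; the gripper's body (76 mm by 85 mm) begins 54 mm behind the grasp point. The pads swing forward as they close: fully open they stand 13 mm farther back than shut.
Start: joints at [1.143, 0.417, -0.01, 1.614, 0.005, 1.111, -0.053], TCP at [0.236, -0.579, 0.248] pointing down, gripper open.
Joint ranges: [-2.81, 2.81], [-0.39, 2.02], [-1.27, 1.25], [0.06, 2.57], [-1.19, 4.33], [0.19, 2], [-2.82, 2.82]. Speed limits (rad/s): [1.89, 1.89, 2.39, 2.39, 3.01, 3.01, 3.01].

## Interface

Orientations are given as a unit quaternion [x, y, z, w].
In Python, from station import bot gives the robot as it stands.
- The arm moves only by the tool send_rows, never from a script. Its argument "rows" is text: rows parted by semicolons, each of 7 numbers parted by spaces: the shift along the world's x, y, z in cm, then the turn, a rotation vector about the world's x, y, z in degrees, then the gripper's target within -1 to 1 (fully open at 1, half-way at 0, shut at -1). In form: dx dy dz rx ry rz claw; .... A call has 1 to 10 rows; each row shifts and turns the commanded pose from where the row before left it; what a row does not reach is not made up. A row lasts 1/8 s, in which the tool goes at most 62.5 mm and 10.7 degrees, less where a joint would pass 70% of its speed; a pose out of reach is approached as far as the arm can. A call is refused whole if a number of a shift passes 6.25 or a number of a turn 10.7, either way. A call with a gripper value outside its range is refused whole. The fingers move at their own pace and stop on an object; "grip_force" is the grip in N (left out, the last holds). Time passes only in rows, so rows that do not move let the fingers close. It gives the time, the measured TCP pose, the force, the opening and the grip force at its end, in the units of the state.
- bot.read_state(): the state, without advancing time (a new reading comes with each control period).
- bot.grab_frame(name): name is "scene" or "top"; returns a dict with "frame" (480x640x3 uint8, red, green, blue), "z_map" (480x640 float32, m along the optical axis (not along the pixel's ray), 0 where there is no reading), "mtx" (3x3 intrinsics, pixels), "camera_from_world" (4x4, takes a point from world to camera coordinates). Camera axes: x right, y down, z forward; pixel columns grow to the right and rows downward; lengths in m; the calibration is good to about 2 mm. A picture is of the moment at which its call begins.
- bot.hand_in(): hands the job in; it is judged then, once.
Trained networks look in a picture, given as the dict that the camera call returned (one of the last four; its "shot" number tells which), for a name from the list of things; names that differ only in an ending like _2 or _b are one class to them, and where a whole thing is asked for, a point or a joint stands for the part that bears it (a point fixed in the world has none). Each returns a list of dicts, best first, with "confidence" (0 to 1); they miss things now and then, are a little off and sometimes report something else, mostly with a low value. They report only what shows in the picture. A call takes as long as a camera call. They do not tell look-alikes from the thing itself.
- bot.search_frame(picture, label): "rect" ([left, top, right, bottom] in pixels, round what is visible of it).
- bot.spot_point(picture, label): "position" ([column, row] in pixels: a listed point, or the origin of a listed thing).
The state is a dict: "time_s": time; "q": joint angles; "joint_velocities": joint speeds; "joint_efforts": joint torques, N m; "ee_pos": TCP position; "orientation": TCP orientation; "force": force on the tool from outside, world axes, zero at the start; "ft_torque": the same for the moment, N m; "grip_width": finger opening in m; "grasp_force": force on a finger pad.
Only numpy, scipy, OpenCV 4.12 (cv2) and the standard library are available. Lean on these libraries where they do the work, as an engineer would, in place of code of your own. Each camera call takes 0.05 s, during which the arm holds its last target. There are 200 camera calls.

## Task

Take the analyser out of service: first move the slide on the white console so that its grip stands on the red mark, and then take the red tag out of the grey rack and hang it by its window on the steel hook, with its marked red face pointing outward (the way the hook's free end points, away from its post). Leave the tag hanging still and straight and the slide on red; do not disturb the green tag, the bottle or the tip box.

Things in the scene. Friction and masses are not known exactly. Their poses are not given: they have to be found in the camera images.
- console: Fixed white box 130 x 230 x 45 mm high (x, y, z), the analyser's isolation console; an aluminium track 40 mm wide, 170 long, 14 high lies along y in the middle of its top. Origin: centre of its underside on the table; z up. Painted patches on the box's top on both sides of the track: red at y = +30 mm, green at y = -35 mm.
- slide (a joint): Position (m) of the black slide grip along the track: 0 at the console's -y end stop, 0.12 at its +y end stop, growing towards console +y. The grip stands at the red mark at 0.090 (green mark: 0.025). It starts between 0 and 0.05, moves with about 1.5 N of friction and stays where it is left.
- slide_top (a point): Centre of the top of the slide grip, a black block with a white line around its middle: 28 mm across the track (console x), 20 mm along it (console y), 40 mm tall, its top 99.5 mm above the table, 40.5 mm above the track's top. Axes as the console's.
- red_mark (a point): Point on the track's centre line, at the height of the console's top (45 mm), midway between the two red patches (14 mm wide along the track). The slide is set when slide_top stands over this point.
- hook: Fixed hook stand. Origin on the table under the outer face of its post (12 x 16 mm, x -12 to 0, no higher than the strap); x: outward, z: up. A steel strap 16 mm wide (y), 5 mm thick, runs level from the post to x = 75 mm, upper face 150 mm above the table; its end (x 70 to 75) turns up as a lip 12 mm above the strap. Nothing stands higher. Foot plate 10 mm high, x -40 to 80, y -50 to 50.
- hook_seat (a point): Centre of the free length of the strap, on its upper face: 40 mm outward of the hook's origin and 150 mm above the table. Axes as the hook's.
- rack: Fixed grey rack block, 56 x 204 x 36 mm high, with two slots side by side along its y axis (centres at y = +50 and -50 mm), each 10 x 84 mm and 30 mm deep (slot floor 6 mm above the table). One tag stands upright in each; which is where changes. Origin: centre of its underside.
- tag_red: Loose rigid plate 8 mm thick (x), 80 wide (y), 182 tall (z), 70-140 g, upright in the rack. Origin: centre of bottom edge, 6 mm above the table at first. Marked face (red, white disc, red bar) looks to +x; back and back half of edges white. Window 34 wide, z 84 to 120, right through; over it a hanger bar z 120 to 132, 20 thick (x); then a grip tab 44 wide, z 132 to 182: pinch its 8 mm, lift up.
- tag_window (a point): Middle of the upper edge of the red tag's window, 120 mm above its bottom edge; this flat underside of the hanger bar (20 mm deep, x) rests on the hook's strap when hung. Axes as the tag's.
- tag_ahead (a point): A point in the air 60 mm straight out in front of the middle of the red tag's marked face (tag x = 64 mm, z = 42 mm): shows which way the mark faces.
- tag_green: Loose tag of the same shape with a green marked face (white disc, green cross), standing in the rack's other slot, facing the same way as the red one. Leave it there. Origin: centre of its bottom edge; axes as the red tag's.
- bottle: Bystander: clear bottle with blue cap, 66 mm in diameter, 170 mm tall. Origin: centre of its underside.
- tipbox: Bystander: closed blue and white pipette-tip box, 80 x 120 x 72 mm. Origin: centre of its underside.
There are look-alikes about, which are no part of the job. There is more than one size of the tag_red; the job needs the largest.

How it is judged:
By the outcome, as a careful person would: the job done as asked, in the order asked, and still so for the second after the job is handed in, with the robot touching nothing.
It also fails if it takes over 67 s, if anything falls off the work surface, if the arm or the gripper's body presses on something with over 40 N, if the wrist force passes 120 N, or if a joint passes its speed limit or range.

## Working session

There is one attempt and no reset: what is moved stays moved. The work goes in short steps, Python scripts to look and compute and a tool call to move; the robot and the scene stay as the last step left them, time stands still between calls to the robot, and variables do not carry over. Pictures are saved under pics/ and viewed, at most 10 in all, crops included, and the job is handed in when it is done.

Besides the shell and the picture viewer there is one more tool, called after "Call:" in YAML: its name, and indented under it one key for each argument. send_rows: Moves the arm, as the interface text tells. Its arguments: {"type":"object","properties":{"rows":{"type":"string"},"grip_force":{"type":"number"}},"required":["rows"]}

```bash
mkdir -p pics; cat > h.py <<'E'
from station import bot
import numpy as np, cv2
def save(p,n): cv2.imwrite('pics/'+n,cv2.cvtColor(p['frame'],cv2.COLOR_RGB2BGR))
def w(p,uv,z=None,h=None):
    """pixel->world, by depth z (camera) or at world height h"""
    K=p['mtx'];T=np.linalg.inv(p['camera_from_world'])
    r=np.linalg.inv(K)@np.array([uv[0],uv[1],1.])
    d=T[:3,:3]@r;o=T[:3,3]
    s=(h-o[2])/d[2] if h is not None else z
    return o+s*d
def pm(p):
    K=p['mtx'];T=np.linalg.inv(p['camera_from_world']);z=p['z_map']
    v,u=np.mgrid[:480,:640]
    c=np.stack([(u-K[0,2])/K[0,0]*z,(v-K[1,2])/K[1,1]*z,z],-1)
    return c@T[:3,:3].T+T[:3,3]
E
python3 - <<'E'
from h import *
np.set_printoptions(precision=3,suppress=True)
for n in('scene','top'):
    p=bot.grab_frame(n);save(p,n+'0.png')
    print(n,np.linalg.inv(p['camera_from_world'])[:3,3])
    P=pm(p)
    for l in ['console','slide','hook','rack','tag_red','tag_green','bottle','tipbox']:
        print(l,[(np.round(d['rect']).astype(int).tolist(),round(d['confidence'],2)) for d in bot.search_frame(p,l)[:4]])
    for l in ['slide_top','red_mark','hook','hook_seat','tag_window','tag_red','tag_ahead','rack']:
        print(l,[(np.round(d['position']).astype(int).tolist(),round(d['confidence'],2),P[int(np.clip(d['position'][1],0,479)),int(np.clip(d['position'][0],0,639))]) for d in bot.spot_point(p,l)[:4]])
E
```

```text
scene [ 1.226 -0.998  1.141]
console [([289, 218, 384, 292], 0.97), ([221, 264, 235, 329], 0.27)]
slide [([324, 232, 337, 252], 0.75)]
hook [([344, 144, 396, 204], 0.84)]
rack [([209, 272, 252, 340], 0.73), ([324, 232, 338, 253], 0.57)]
tag_red [([184, 317, 207, 368], 0.93), ([220, 264, 238, 327], 0.92), ([255, 331, 279, 373], 0.63)]
tag_green [([215, 234, 228, 294], 0.55)]
bottle [([404, 187, 435, 243], 0.92)]
tipbox [([286, 303, 337, 364], 0.94)]
slide_top [([329, 237], 0.71, array([ 0.593, -0.036,  0.099]))]
red_mark [([343, 240], 0.69, array([0.603, 0.017, 0.056]))]
hook [([363, 184], 0.8, array([0.484, 0.304, 0.014]))]
hook_seat []
tag_window [([270, 345], 0.95, array([ 0.69 , -0.389,  0.094])), ([228, 288], 0.88, array([ 0.536, -0.347,  0.137])), ([196, 334], 0.58, array([ 0.537, -0.46 ,  0.09 ]))]
tag_red [([234, 325], 0.95, array([ 0.551, -0.355,  0.03 ])), ([269, 368], 0.94, array([ 0.686, -0.391,  0.01 ])), ([197, 359], 0.68, array([ 0.54 , -0.469,  0.012])), ([362, 186], 0.19, array([0.482, 0.308, 0.006]))]
tag_ahead [([217, 354], 0.85, array([ 0.557, -0.427, -0.004])), ([
[... 624 characters left out ...]
 , 0.091])), ([169, 278], 0.34, array([0.486, 0.305, 0.043]))]
red_mark [([276, 234], 0.57, array([0.6  , 0.031, 0.058]))]
hook [([170, 277], 0.81, array([0.486, 0.305, 0.043]))]
hook_seat [([150, 257], 0.87, array([0.526, 0.323, 0.148]))]
tag_window [([439, 203], 0.93, array([ 0.683, -0.385,  0.091])), ([423, 259], 0.87, array([ 0.526, -0.324,  0.158])), ([469, 261], 0.67, array([ 0.529, -0.445,  0.123]))]
tag_red [([429, 211], 0.92, array([ 0.684, -0.384,  0.   ])), ([460, 261], 0.68, array([ 0.547, -0.463, -0.004])), ([410, 265], 0.55, array([ 0.527, -0.321,  0.032])), ([151, 255], 0.52, array([0.53 , 0.323, 0.15 ]))]
tag_ahead [([421, 222], 0.76, array([ 0.653, -0.358, -0.001]))]
rack []
```

```bash
python3 - <<'E'
import cv2
a=cv2.imread('pics/scene0.png')[130:390,170:450];cv2.imwrite('pics/sc.png',cv2.resize(a,None,fx=2.1,fy=2.1,interpolation=cv2.INTER_CUBIC))
a=cv2.imread('pics/top0.png')[160:325,140:490];cv2.imwrite('pics/tc.png',cv2.resize(a,None,fx=2.28,fy=2.28,interpolation=cv2.INTER_CUBIC))
E
```

```text
(no output)
```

View pics/sc.png

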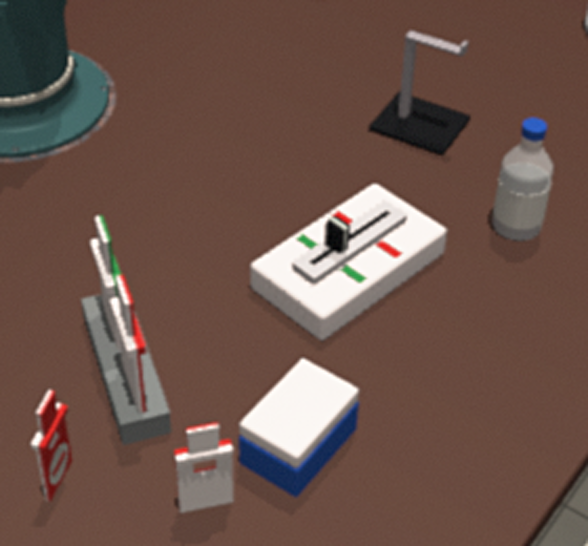

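View pics/tc.png

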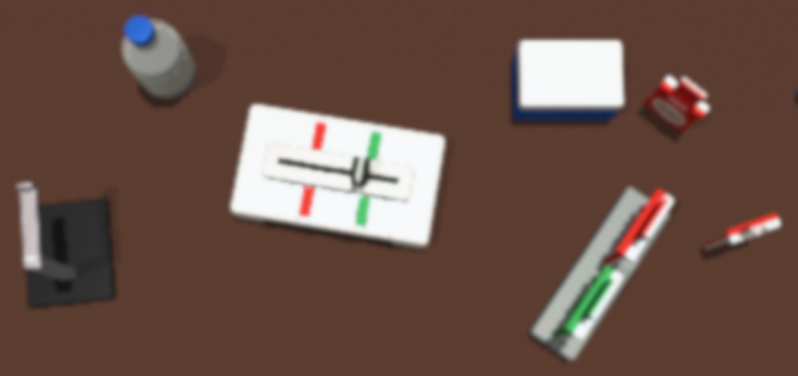

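The red tags are the one in the rack at top (423,259) / scene (229,295), which is the largest, and two small free-standing ones at top (439,203) and (465,261). I choose the rack tag. Its red side faces (+x,+y), and the green tag stands behind it in the same rack. The slide stands near the green patches at top (293,234). The hook's free end points up in the top image (+x).

```bash
python3 - <<'E'
from h import *
np.set_printoptions(precision=4,suppress=True)
def rect(Q,l):
    if len(Q)<4: print(l,len(Q));return
    (c,s,a)=cv2.minAreaRect((Q[:,:2]*1000).astype(np.float32));print(l,len(Q),'c',np.round(c,1),'s',np.round(s,1),'a',round(a,1),'zmean',Q[:,2].mean().round(4))
for n in('top','scene'):
    p=bot.grab_frame(n);P=pm(p);f=p['frame'].astype(int);X,Y,Z=P[...,0],P[...,1],P[...,2]
    ok=p['z_map']>0
    def sel(x0,x1,y0,y1,z0,z1): return ok&(X>x0)&(X<x1)&(Y>y0)&(Y<y1)&(Z>z0)&(Z<z1)
    print(n)
    m=sel(.45,.75,-.2,.17,.038,.051);rect(P[m],'console')
    m=sel(.45,.75,-.2,.17,.054,.064);rect(P[m],'track')
    m=sel(.45,.75,-.2,.17,.090,.11);rect(P[m],'slide')
    R=(f[...,0]>120)&(f[...,1]<110)&(f[...,2]<110)
    m=sel(.45,.75,-.2,.17,.03,.06)&R
    import scipy.ndimage as nd
    L,k=nd.label(m)
    for i in range(1,k+1):
        q=P[L==i]
        if len(q)>8: print(' red',q.mean(0),len(q))
    G=(f[...,1]>f[...,0]+50)&(f[...,1]>f[...,2]+30);m=sel(.45,.75,-.2,.17,.03,.06)&G
    L,k=nd.label(m)
    for i in range(1,k+1):
        q=P[L==i]
        if len(q)>8: print(' grn',q.mean(0),len(q))
    m=sel(.35,.65,.2,.4,.135,.175);rect(P[m],'strap')
    m=sel(.35,.65,.2,.4,.156,.175);rect(P[m],'lip')
    m=sel(.35,.65,.2,.4,.005,.015);rect(P[m],'foot')
    m=sel(.35,.65,-.45,-.15,.03,.04);rect(P[m],'rack')
    for c,mm in(('R',f[...,0]>f[...,1]+60),('G',f[...,1]>f[...,0]+30),('all',f[...,0]>=0)):
        for a,b in((.05,.12),(.14,.178),(.183,.194)):
            m=sel(.4,.65,-.42,-.15,a,b)&mm;rect(P[m],'tag'+c+str(a))
            if m.sum()>3: print('    ',P[m].mean(0))
E
```

```text
top
console 3118 c [598.9  -0.4] s [229.3 130.7] a 80.9 zmean 0.0437
track 836 c [617.1  -2.8] s [170.3  77. ] a 81.8 zmean 0.0581
slide 88 c [594.8 -26.2] s [19.9 28.2] a 78.4 zmean 0.0975
 red [0.6423 0.0238 0.0444] 27
 red [0.5658 0.0357 0.0449] 30
 grn [ 0.632  -0.0402  0.0445] 54
 grn [ 0.5554 -0.0279  0.0445] 59
strap 277 c [519.6 315.2] s [87.1 17.2] a 6.9 zmean 0.1488
lip 17 c [560.1 318.8] s [ 5.5 13.5] a 4.5 zmean 0.1608
foot 1349 c [501.1 299.9] s [188.5 296.2] a 89.0 zmean 0.0089
rack 941 c [ 473.6 -329.5] s [117.9 206.8] a 55.6 zmean 0.0349
tagR0.05 30 c [ 533.5 -328.5] s [ 2.  80.5] a 56.2 zmean 0.0697
     [ 0.5283 -0.3246  0.0697]
tagR0.14 48 c [ 535.5 -327. ] s [ 7.1 75.7] a 55.5 zmean 0.1552
     [ 0.5338 -0.328   0.1552]
tagR0.183 24 c [ 531.  -328.1] s [ 3.  38.6] a 55.7 zmean 0.1875
     [ 0.5307 -0.3277  0.1875]
tagG0.05 33 c [ 449.7 -270.5] s [ 1.8 75.8] a 55.7 zmean 0.0652
     [ 0.4475 -0.269   0.0652]
tagG0.14 45 c [ 445.2 -267.5] s [ 4.  57.5] a 59.0 zmean 0.158
     [ 0.4484 -0.2702  0.158 ]
tagG0.183 32 c [ 449.1 -272.7] s [ 4.2 42.7] a 56.0 zmean 0.1871

[... 975 characters left out ...]
  0.0749]
tagR0.14 10 c [ 557.1 -348.3] s [ 1.1 24.7] a 57.4 zmean 0.1562
     [ 0.5507 -0.3443  0.1562]
tagR0.183 24 c [ 529.7 -331.2] s [ 4.2 43.9] a 56.8 zmean 0.1867
     [ 0.5318 -0.332   0.1867]
tagG0.05 0
tagG0.14 8 c [ 466.  -286.2] s [1.6 4.6] a 37.1 zmean 0.1534
     [ 0.466  -0.2859  0.1534]
tagG0.183 14 c [ 448.1 -274.6] s [ 3.  40.1] a 55.3 zmean 0.1868
     [ 0.447  -0.2735  0.1868]
tagall0.05 200 c [ 488.5 -306.7] s [  8.3 184. ] a 56.2 zmean 0.0769
     [ 0.517  -0.3277  0.0769]
tagall0.14 153 c [ 494.  -312.4] s [ 14.4 169.4] a 55.6 zmean 0.1591
     [ 0.4997 -0.3151  0.1591]
tagall0.183 101 c [ 488.9 -305.6] s [  8.3 145.7] a 55.7 zmean 0.1864
     [ 0.4931 -0.3083  0.1864]
```

```bash
cat >> h.py <<'E'
from scipy.spatial.transform import Rotation as Ro
def plan(pos,yawdeg):
    """shift (cm) and rotvec (deg) to tool-down pose with tool y along yaw (nearest half turn)"""
    s=bot.read_state();R=Ro.from_quat(s['orientation'])
    best=None
    for a in(yawdeg,yawdeg+180):
        a=np.radians(a);y=np.array([np.cos(a),np.sin(a),0]);z=np.array([0,0,-1.]);x=np.cross(y,z)
        rv=(Ro.from_matrix(np.c_[x,y,z])*R.inv()).as_rotvec(degrees=True)
        if best is None or np.linalg.norm(rv)<np.linalg.norm(best): best=rv
    print('t',round(s['time_s'],2),'pos',np.round(s['ee_pos'],4),'q',np.round(s['q'],2),'yaxis',np.round(R.as_matrix()[:,1],3),'zaxis',np.round(R.as_matrix()[:,2],3),'w',round(s['grip_width'],4))
    print('shift cm',np.round((np.array(pos)-s['ee_pos'])*100,2),'turn',np.round(best,1))
E
python3 - <<'E'
from h import *
plan([.5945,-.028,.16],80.8)
plan([.5305,-.3325,.28],55.7)
plan([.592,.324,.28],6.5)
E
```

```text
t 1.8 pos [ 0.2358 -0.5788  0.2483] q [ 1.14  0.42 -0.01  1.61  0.    1.11 -0.05] yaxis [ 0.377 -0.926 -0.   ] zaxis [-0.  0. -1.] w 0.0852
shift cm [35.87 55.08 -8.83] turn [ -0.   -0.  -31.4]
t 1.8 pos [ 0.2358 -0.5788  0.2483] q [ 1.14  0.42 -0.01  1.61  0.    1.11 -0.05] yaxis [ 0.377 -0.926 -0.   ] zaxis [-0.  0. -1.] w 0.0852
shift cm [29.47 24.63  3.17] turn [ -0.   -0.  -56.5]
t 1.8 pos [ 0.2358 -0.5788  0.2483] q [ 1.14  0.42 -0.01  1.61  0.    1.11 -0.05] yaxis [ 0.377 -0.926 -0.   ] zaxis [-0.  0. -1.] w 0.0852
shift cm [35.62 90.28  3.17] turn [-0.  -0.  74.3]
```

Call:
send_rows:
  rows: "1.5 3.9 0.2 0 0 10.6 1;2.6 3.9 0.2 0 0 10.6 1;2.6 3.9 0.2 0 0 10.6 1;2.6 3.9 0 0 0 10.6 1;2.6 3.9 0 0 0 10.6 1;2.6 3.9 0 0 0 10.6 1;2.6 3.9 0 0 0 10.6 1;2.6 3.9 0 0 0 10.6 1;2.6 3.9 0 0 0 10.6 1;2.6 3.9 0 0 0 10.6 1"

```text
time_s: 3.05
ee_pos: [0.4855, -0.1876, 0.2545]
orientation: [0.434, 0.901, -0.0, 0.0]
force: [-0.3, -0.9, -0.2]
grip_width: 0.0854
grasp_force: 0.0
```

Call:
send_rows:
  rows: "2.6 3.9 -1 0 0 10.6 1;2.6 3.9 -1 0 0 10.6 1;2.6 3.9 -2 0 0 10.6 1;2.6 3.9 -2 0 0 10.6 1;0 0 0 0 0 0 1;0 0 0 0 0 0 1"

```text
time_s: 3.8
ee_pos: [0.5887, -0.0333, 0.1942]
orientation: [0.083, 0.997, -0.0, -0.0]
force: [-0.1, -1.2, -1.3]
grip_width: 0.0856
grasp_force: 0.0
```

```bash
python3 - <<'E'
from h import *
plan([.5945,-.028,.087],80.8)
E
```

```text
t 3.8 pos [ 0.5887 -0.0333  0.1942] q [ 0.53  0.5  -0.69  1.74  0.36  1.04  1.11] yaxis [ 0.165  0.986 -0.   ] zaxis [-0. -0. -1.] w 0.0856
shift cm [  0.58   0.53 -10.72] turn [ 0.  -0.   0.3]
```

Call:
send_rows:
  rows: "0.6 0.5 -2 0 0 0 1;0 0 -3 0 0 0 1;0 0 -3 0 0 0 1;0 0 -1.7 0 0 0 1;0 0 -1 0 0 0 1;0 0 0 0 0 0 0;0 0 0 0 0 0 -0.5;0 0 0 0 0 0 -0.7;0 0 0 0 0 0 -0.7"
  grip_force: 20

```text
time_s: 4.92
ee_pos: [0.5951, -0.0278, 0.0879]
orientation: [0.082, 0.997, -0.0, 0.0]
force: [-1.3, 0.0, 5.8]
grip_width: 0.0195
grasp_force: 26.0
```

Call:
send_rows:
  rows: "0.1 0.6 0 0 0 0 -0.7;0.15 1 0 0 0 0 -0.7;0.2 1 0 0 0 0 -0.7;0.15 1 0 0 0 0 -0.7;0.15 1 0 0 0 0 -0.7;0.1 0.6 0 0 0 0 -0.7;0.05 0.35 0 0 0 0 -0.7;0 0 0 0 0 0 -0.7;0 0 0 0 0 0 -0.7"

```text
time_s: 6.05
ee_pos: [0.604, 0.0282, 0.0879]
orientation: [0.082, 0.997, 0.0, 0.0]
force: [-1.7, 2.0, 6.3]
grip_width: 0.0199
grasp_force: 26.1
```

Call:
send_rows:
  rows: "0 0 0 0 0 0 0;0 0 0 0 0 0 1;0 0 0 0 0 0 1;0 0 0 0 0 0 1;0 0 0 0 0 0 1;0 0 3 0 0 0 1;0 0 5 0 0 0 1;0 0 5 0 0 0 1;0 -6 0 0 0 0 1;0 -6 0 0 0 0 1"

```text
time_s: 7.3
ee_pos: [0.6038, -0.0935, 0.218]
orientation: [0.082, 0.997, -0.0, 0.001]
force: [0.8, -0.7, -0.3]
grip_width: 0.0855
grasp_force: 0.0
```

Call:
send_rows:
  rows: "0 -6 0 0 0 0 1;0 -6 0 0 0 -5 1;0 -5 0 0 0 -10 1;0 0 0 0 0 -10 1;0 0 0 0 0 0 1"

```text
time_s: 7.92
ee_pos: [0.6037, -0.2622, 0.2172]
orientation: [0.296, 0.955, -0.0, -0.0]
force: [0.1, -0.1, 0.6]
grip_width: 0.0854
grasp_force: 0.0
```

```bash
cat > chk.py <<'E'
from h import *
import scipy.ndimage as nd
for n in('top','scene'):
    p=bot.grab_frame(n);P=pm(p);f=p['frame'].astype(int);X,Y,Z=P[...,0],P[...,1],P[...,2]
    roi=(X>.45)&(X<.75)&(Y>-.2)&(Y<.17)
    R=(f[...,0]>f[...,1]+60)&roi&(Z>.03)&(Z<.06);L,k=nd.label(R)
    r=[P[L==i].mean(0) for i in range(1,k+1) if (L==i).sum()>8];print(n,np.round(r,4).tolist())
    q=P[roi&(Z>.09)&(Z<.105)]
    c=np.array(cv2.minAreaRect((q[:,:2]).astype(np.float32)*1000)[0])/1000
    cc=P[roi&(Z>.038)&(Z<.051)];cr=cv2.minAreaRect((cc[:,:2]).astype(np.float32)*1000);cc=np.array(cr[0])/1000
    u=np.array([.16,.987]);print(' slide',c.round(4),'console',cc,np.round(cr[1],1),'y_rel',(c-cc)@u,'vs red',[float((c-a[:2])@u) for a in r])
    # strap line
    m=(X>.42)&(X<.65)&(Y>.25)&(Y<.38)&(Z>.143)&(Z<.156);q=P[m];mu=q.mean(0)
    U=np.linalg.svd(q[:,:2]-mu[:2])[2][0];s=(q[:,:2]-mu[:2])@U
    print(' strap',mu.round(4),'yaw',np.degrees(np.arctan2(U[1]*np.sign(U[0]),abs(U[0]))),np.ptp(s))
E
python3 - <<'E'
import chk
from h import *
plan([.5305,-.3325,.166],55.7)
E
```

```text
top [[0.6433, 0.0236, 0.0443], [0.5659, 0.0361, 0.0442]]
 slide [0.6037 0.0265] console [ 5.98779541e-01 -2.96440125e-04] [229.3 131. ] y_rel 0.02718829954910278 vs red [-0.0035637390893745115, -0.003467036901847377]
 strap [0.5175 0.3144 0.1488] yaw 7.196477596333442 0.08507615994778914
scene [[0.5612, 0.0342, 0.0443], [0.6404, 0.022, 0.0435]]
 slide [0.6668 0.0847] console [0.60867664 0.03520425] [320.3 151.5] y_rel 0.05813232192993162 vs red [0.06670785989102716, 0.06605098229687985]
 strap [0.5193 0.3115 0.1481] yaw 7.031822751476688 0.08655475759167214
t 8.03 pos [ 0.6039 -0.2614  0.2173] q [ 0.74  0.56 -0.54  1.54  0.31  1.13  1.11] yaxis [0.561 0.828 0.   ] zaxis [ 0.  0. -1.] w 0.0849
shift cm [-7.34 -7.11 -5.13] turn [-0.   0.  -0.2]
```

```bash
python3 - <<'E'
from h import *
ims=[]
for n in('top','scene'):
    p=bot.grab_frame(n);P=pm(p);X,Y,Z=P[...,0],P[...,1],P[...,2]
    roi=(X>.56)&(X<.65)&(Y>-.03)&(Y<.09)
    u=np.array([.16,.987]);
    big=(X>.5)&(X<.7)&(Y>-.135)&(Y<.135)&(Z>.038)&(Z<.051)
    c0=np.array(cv2.minAreaRect(P[big][:,:2].astype(np.float32)*1000)[0])/1000
    q=P[roi&(Z>.085)&(Z<.105)];s=(q[:,:2]-c0)@u
    print(n,c0,len(q),'slide y range',s.min(),s.max(),np.percentile(s,[5,50,95]))
    # image overlay: predicted top outline at y=.03
    v=np.array([.987,-.16]);M=p['camera_from_world'];K=p['mtx']
    def pr(a,b,h):
        w3=np.r_[c0+a*v+b*u,h,1];c=M@w3;k=K@c[:3];return k[:2]/k[2]
    uc=pr(0,.03,.07);x0,y0=int(uc[0])-35,int(uc[1])-30
    a=cv2.cvtColor(p['frame'],cv2.COLOR_RGB2BGR)[y0:y0+55,x0:x0+70];a=cv2.resize(a,None,fx=8,fy=8,interpolation=cv2.INTER_NEAREST)[:, :]
    pts=lambda L:np.array([((pr(*t)-[x0,y0]+.5)*8).round() for t in L],np.int32)
    cv2.polylines(a,[pts([(-.014,.02,.0995),(.014,.02,.0995),(.014,.04,.0995),(-.014,.04,.0995)])],True,(255,0,255),1)
    for sx in(-1,1): cv2.polylines(a,[pts([(sx*.065,.023,.045),(sx*.02,.023,.045),(sx*.02,.037,.045),(sx*.065,.037,.045)])],True,(255,255,0),1)
    ims.append(cv2.resize(a,(400,314)))
cv2.imwrite('pics/sl.png',np.hstack(ims))
E
```

```text
top [ 5.99136597e-01 -4.27917480e-04] 94 slide y range 0.01784832029950066 0.037868330214673604 [0.01837531 0.02706249 0.03613135]
scene [ 0.59956787 -0.00352043] 90 slide y range 0.01608259144203669 0.03835557003644552 [0.01846801 0.02565123 0.03676618]
```

View pics/sl.png

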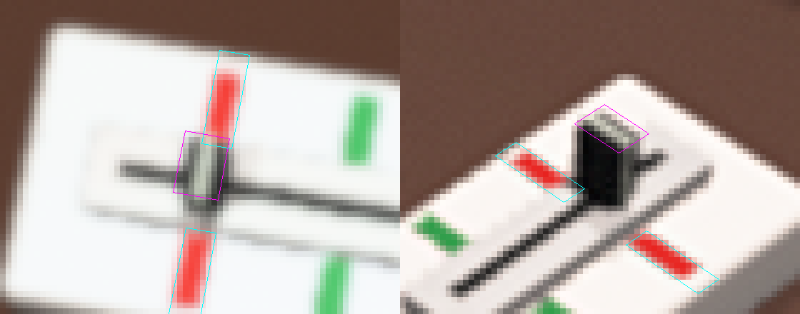

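Both views show the slide grip about 2.5 mm short of the middle of the red mark, towards green (top about (205,170) in the left crop). I'll correct it now by closing again 2.5 mm farther on.

Call:
send_rows:
  rows: "0 4.2 0 0 0 5 1;0 5 0 0 0 10 1;0 5 0 0 0 10 1;0 5 0 0 0 0 1;0 5 0 0 0 0 1;0.05 5 0 0 0 0 1;0 0 -4 0 0 0 1;0 0 -5 0 0 0 1;0 0 -3 0 0 0 1;0 0 -1 0 0 0 1"

```text
time_s: 9.38
ee_pos: [0.6035, 0.0301, 0.0859]
orientation: [0.081, 0.997, 0.0, -0.001]
force: [-0.2, 0.1, 0.5]
grip_width: 0.0855
grasp_force: 0.0
```

```bash
python3 - <<'E'
from h import *
plan([.6044,.0307,.088],80.6)
E
```

```text
t 9.38 pos [0.6035 0.0301 0.0859] q [ 0.36  0.66 -0.62  1.77  0.48  0.87  0.93] yaxis [ 0.162  0.987 -0.   ] zaxis [-0.002  0.    -1.   ] w 0.0855
shift cm [0.09 0.06 0.21] turn [-0.  -0.1 -0.1]
```

Call:
send_rows:
  rows: "0.05 0.06 0.1 0 0 0 0.5;0 0 0 0 0 0 0;0 0 0 0 0 0 -0.5;0 0 0 0 0 0 -0.7;0 0 0 0 0 0 -0.7;0 0 0 0 0 0 -0.7;0 0 0 0 0 0 -0.7"

```text
time_s: 10.25
ee_pos: [0.6051, 0.0302, 0.0891]
orientation: [0.082, 0.997, -0.0, 0.001]
force: [-2.4, -1.1, 6.5]
grip_width: 0.0196
grasp_force: 26.0
```

Call:
send_rows:
  rows: "0 0 0 0 0 0 0;0 0 0 0 0 0 1;0 0 0 0 0 0 1;0 0 0 0 0 0 1;0 0 0 0 0 0 1;0 0 3 0 0 0 1;0 0 5 0 0 0 1;0 0 5 0 0 0 1;0 -6 0 0 0 0 1;0 -6 0 0 0 0 1"

```text
time_s: 11.5
ee_pos: [0.6049, -0.091, 0.219]
orientation: [0.082, 0.997, -0.0, 0.001]
force: [1.5, -0.0, -0.1]
grip_width: 0.0854
grasp_force: 0.0
```

Call:
send_rows:
  rows: "0 -6 0 0 0 0 1;-1.5 -6 0 0 0 -5 1;-2 -6 0 0 0 -10 1;-2 -4 0 0 0 -10 1;-2 -2 0 0 0 0 1;0 0 0 0 0 0 1;0 0 0 0 0 0 1"

```text
time_s: 12.38
ee_pos: [0.5305, -0.3283, 0.2183]
orientation: [0.296, 0.955, 0.0, 0.0]
force: [-0.2, -0.2, 0.2]
grip_width: 0.0854
grasp_force: 0.0
```

```bash
python3 - <<'E'
from h import *
for n in('top','scene'):
    p=bot.grab_frame(n);P=pm(p);X,Y,Z=P[...,0],P[...,1],P[...,2]
    roi=(X>.56)&(X<.65)&(Y>-.03)&(Y<.09);u=np.array([.16,.987])
    q=P[roi&(Z>.085)&(Z<.105)];s=(q[:,:2]-{'top':[.599,-.0004],'scene':[.5995,-.0035]}[n])@u
    print(n,len(q),s.min(),s.max())
    # red tag tab + gripper finger check
    f=p['frame'].astype(int);m=(X>.49)&(X<.58)&(Y>-.38)&(Y<-.29)&(Z>.15)&(Z<.194)
    q=P[m];r=cv2.minAreaRect(q[:,:2].astype(np.float32)*1000) if len(q)>5 else None;print(len(q),r)
plan([.5305,-.3325,.166],55.7)
E
```

```text
top 93 0.01994379158017074 0.03989541008624806
74 ((527.3179321289062, -328.7791748046875), (8.420411109924316, 36.45033645629883), 55.18707275390625)
scene 88 0.01828533370546283 0.04379367037812821
129 ((529.92822265625, -333.87615966796875), (8.854963302612305, 50.76742172241211), 56.29642868041992)
t 12.47 pos [ 0.5307 -0.3279  0.2183] q [ 0.9   0.5  -0.54  1.63  0.28  1.09  1.26] yaxis [0.564 0.826 0.   ] zaxis [ 0.  0. -1.] w 0.0849
shift cm [-0.02 -0.46 -5.23] turn [-0.  0.  0.]
```

Call:
send_rows:
  rows: "0 -0.2 -1 0 0 0 1;0 0 -2 0 0 0 1;0 0 -1.5 0 0 0 1;0 0 -0.7 0 0 0 1;0 0 0 0 0 0 0.3;0 0 0 0 0 0 -0.5;0 0 0 0 0 0 -1;0 0 0 0 0 0 -1;0 0 0 0 0 0 -1;0 0 0 0 0 0 -1"
  grip_force: 45

```text
time_s: 13.72
ee_pos: [0.5302, -0.3311, 0.1666]
orientation: [0.296, 0.955, -0.0, 0.0]
force: [-0.5, 0.4, 5.9]
grip_width: 0.0074
grasp_force: 44.6
```

Call:
send_rows:
  rows: "0 0 0.5 0 0 0 -1;0 0 1 0 0 0 -1;0 0 1.5 0 0 0 -1;0 0 2 0 0 0 -1;0 0 2 0 0 0 -1;0 0 2 0 0 0 -1;0 0 2 0 0 0 -1;0 0 2 0 0 0 -1;0 0 1 0 0 0 -1;0 0 0 0 0 0 -1"

```text
time_s: 14.98
ee_pos: [0.5301, -0.3311, 0.3068]
orientation: [0.296, 0.955, -0.0, 0.0]
force: [-0.5, -0.0, -1.7]
grip_width: 0.0076
grasp_force: 43.7
```

```bash
python3 - <<'E'
from h import *
s=bot.read_state();print(s['ee_pos'],s['force'],s['grip_width'])
p=bot.grab_frame('scene');P=pm(p);X,Y,Z=P[...,0],P[...,1],P[...,2]
a=cv2.cvtColor(p['frame'],cv2.COLOR_RGB2BGR)[180:380,150:350];cv2.imwrite('pics/lift.png',cv2.resize(a,None,fx=3,fy=3,interpolation=cv2.INTER_CUBIC))
plan([.595,.324,.285],7)
E
```

```text
[ 0.53014533 -0.33105218  0.30680752] [-0.51413267 -0.04507654 -1.65129497] 0.007552261074443788
t 15.03 pos [ 0.5299 -0.331   0.306 ] q [ 0.92  0.42 -0.56  1.53  0.23  1.25  1.3 ] yaxis [ 0.566  0.825 -0.   ] zaxis [-0. -0. -1.] w 0.0077
shift cm [ 6.51 65.5  -2.1 ] turn [ -0.   -0.  -48.6]
```

View pics/lift.png

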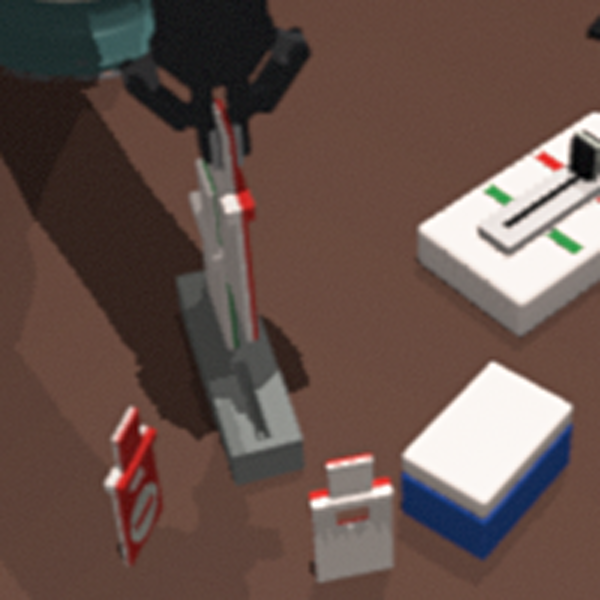

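The tag is lifted upright in the pads (crop (220,130)–(240,340)), with its red face to the right. The green tag is still in its slot.

Call:
send_rows:
  rows: "0.6 1.5 0 0 0 0 -1;0.8 3 0 0 0 0 -1;0.6 4 0 0 0 -2 -1;0.5 4 0 0 0 -4 -1;0.5 4 0 0 0 -4 -1;0.5 4 0 0 0 -4 -1;0.5 4 0 0 0 -4 -1;0.5 4 0 0 0 -4 -1;0.5 4 0 0 0 -4 -1;0.5 4 0 0 0 -4 -1"

```text
time_s: 16.27
ee_pos: [0.5846, 0.0364, 0.3058]
orientation: [0.534, 0.846, -0.0, -0.0]
force: [-0.5, -0.7, -0.6]
grip_width: 0.0075
grasp_force: 43.8
```

Call:
send_rows:
  rows: "0.5 4 0 0 0 -4 -1;0.4 4 0 0 0 -4 -1;0.4 4 0 0 0 -4 -1;0.3 4 0 0 0 -4 -1;0.2 4 0 0 0 -2.6 -1;0.2 3 0 0 0 0 -1;0 2.5 0 0 0 0 -1;0 2 0 0 0 0 -1;0 1 0 0 0 0 -1;0 0 0 0 0 0 -1"

```text
time_s: 17.52
ee_pos: [0.6048, 0.3194, 0.3061]
orientation: [0.663, 0.749, -0.0, -0.0]
force: [0.4, 0.2, -1.3]
grip_width: 0.0079
grasp_force: 43.8
```

Call:
send_rows:
  rows: "0 0 0 0 0 0 -1;0 0 0 0 0 0 -1"

```text
time_s: 17.77
ee_pos: [0.6053, 0.3181, 0.3064]
orientation: [0.663, 0.748, -0.0, 0.0]
force: [0.1, 0.6, -1.1]
grip_width: 0.0074
grasp_force: 43.8
```

```bash
python3 - <<'E'
from h import *
for n in('top','scene'):
    p=bot.grab_frame(n);P=pm(p);X,Y,Z=P[...,0],P[...,1],P[...,2]
    a=cv2.cvtColor(p['frame'],cv2.COLOR_RGB2BGR);u0,v0=(120,200) if n=='top' else (310,90)
    cv2.imwrite('pics/h%s.png'%n,cv2.resize(a[v0:v0+120,u0:u0+120],None,fx=3.3,fy=3.3,interpolation=cv2.INTER_CUBIC))
    m=(X>.42)&(X<.575)&(Y>.25)&(Y<.38)&(Z>.143)&(Z<.156);q=P[m]
    if len(q)>9:
        r=cv2.minAreaRect(q[:,:2].astype(np.float32)*1000);print(n,'strap',len(q),np.round(r[0],1),np.round(r[1],1),r[2])
    m=(X>.58)&(X<.68)&(Y>.25)&(Y<.4)&(Z>.14)&(Z<.27);q=P[m]
    if len(q)>9:
        r=cv2.minAreaRect(q[:,:2].astype(np.float32)*1000);print('tag',len(q),np.round(r[0],1),np.round(r[1],1),r[2],'z',np.percentile(q[:,2],[1,99]))
    for l in('tag_window','hook_seat'): print(l,[(np.round(d['position'],1).tolist(),round(d['confidence'],2)) for d in bot.spot_point(p,l)[:5]])
plan([.595,.324,.332],7)
import cv2
cv2.imwrite('pics/hh.png',np.hstack([cv2.imread('pics/htop.png'),cv2.imread('pics/hscene.png')]))
E
```

```text
tag 148 [604.4 287.8] [12.3 27.7] 23.212635040283203 z [0.14348882 0.26792902]
tag_window [([437.9, 202.0], 0.81), ([138.0, 213.3], 0.51), ([468.5, 260.5], 0.48)]
hook_seat []
scene strap 115 [517.9 313. ] [89.8 27. ] 7.565399169921875
tag 438 [605.5 313.8] [19.1 92.2] 5.072429656982422 z [0.14296331 0.26916188]
tag_window [([193.1, 331.8], 0.92), ([408.5, 124.5], 0.9), ([266.9, 343.0], 0.78)]
hook_seat [([381.6, 147.0], 0.85), ([408.7, 124.0], 0.59)]
t 18.07 pos [0.605  0.3189 0.3063] q [-0.15  0.55 -0.59  1.36  0.3   1.32 -0.62] yaxis [0.993 0.121 0.   ] zaxis [ 0. -0. -1.] w 0.0075
shift cm [-1.    0.51  2.57] turn [0. 0. 0.]
```

View pics/hh.png

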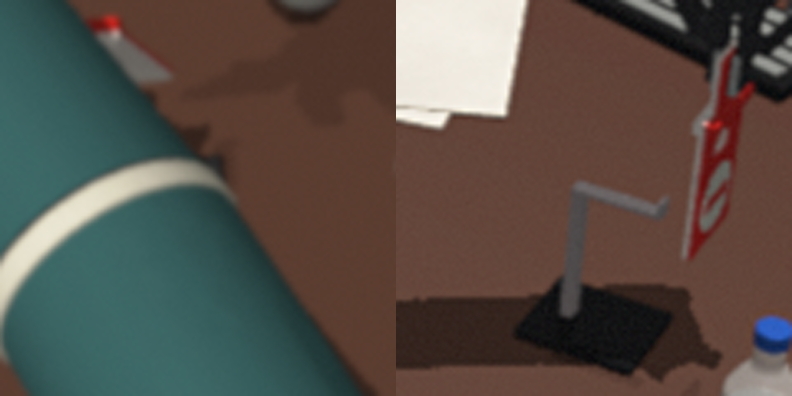

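The right crop (scene) shows the tag held clear in front of the hook lip at (655,207), red face outward, bottom at (690,255), and tag and strap look parallel. Next I align it laterally and lower it.

Call:
send_rows:
  rows: "0 0.3 -1 0 0 0 -1;0 0.46 -2 0 0 0 -1;0 0 -2 0 0 0 -1;0 0 -2 0 0 0 -1;0 0 -1.4 0 0 0 -1;0 0 -1 0 0 0 -1;0 0 0 0 0 0 -1;0 0 0 0 0 0 -1"

```text
time_s: 19.08
ee_pos: [0.6052, 0.3268, 0.2129]
orientation: [0.663, 0.749, 0.0, 0.0]
force: [-0.1, 0.9, -1.2]
grip_width: 0.007
grasp_force: 43.8
```

```bash
python3 - <<'E'
from h import *
p=bot.grab_frame('scene');K=p['mtx'];M=p['camera_from_world'];s=bot.read_state()
a=cv2.cvtColor(p['frame'],cv2.COLOR_RGB2BGR)
t=np.radians(7.1);n=np.array([np.cos(t),np.sin(t),0]);y=np.array([-np.sin(t),np.cos(t),0])
u0,v0=340,110
def pr(w3): c=M[:3]@np.r_[w3,1];k=K@c;return ((k[:2]/k[2]-[u0,v0]+.5)*6).round()
T=np.array(s['ee_pos'])-[0,0.003,.1606]   # tag origin in scene-camera frame
H=np.array([.5185,.3125,0])-31.5e-3*n
b=cv2.resize(a[v0:v0+90,u0:u0+110],None,fx=6,fy=6,interpolation=cv2.INTER_CUBIC)
def poly(o,L,c): cv2.polylines(b,[np.array([pr(o+q[0]*n+q[1]*y+np.array([0,0,q[2]])) for q in L],np.int32)],True,c,1)
poly(T,[(.004,-.04,0),(.004,.04,0),(.004,.04,.132),(.004,-.04,.132)],(255,0,255))
poly(T,[(.004,-.017,.084),(.004,.017,.084),(.004,.017,.12),(.004,-.017,.12)],(0,255,255))
poly(H,[(-.012,-.008,.15),(.075,-.008,.15),(.075,.008,.15),(-.012,.008,.15)],(255,255,0))
poly(H,[(.075,-.008,.145),(.075,.008,.145),(.075,.008,.162),(.075,-.008,.162)],(0,255,0))
cv2.imwrite('pics/al.png',b)
d=T-H;print('rel hook x,y,z',d@n,d@y,d[2]);plan([.527,.3165,.212],7.1)
E
```

```text
rel hook x,y,z 0.11899284205164108 0.0004793823524661641 0.0523945004068703
t 19.12 pos [0.6053 0.3268 0.213 ] q [-0.17  0.62 -0.57  1.46  0.35  1.16 -0.67] yaxis [0.993 0.121 0.001] zaxis [ 0.001  0.    -1.   ] w 0.0076
shift cm [-7.83 -1.03 -0.1 ] turn [-0.   0.1  0.1]
```

View pics/al.png

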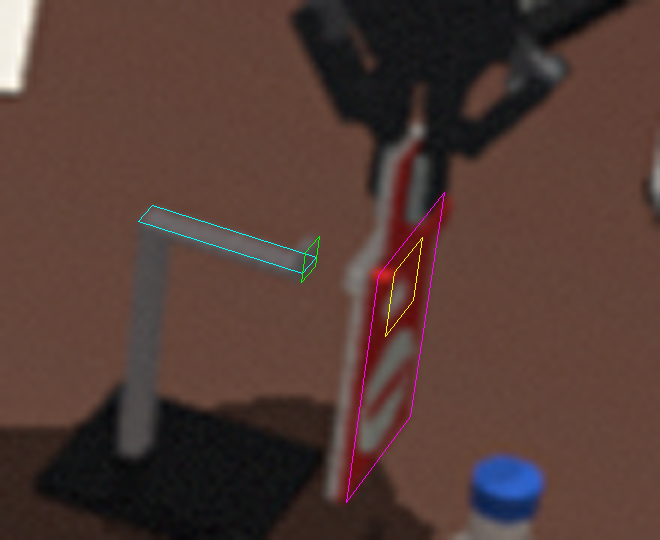

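The overlay of tag and hook models matches the picture: tag window at (400,290), lip at (310,260), and the lateral offset computes to under 1 mm. I'll thread it slowly.

Call:
send_rows:
  rows: "-0.6 -0.1 0 0 0 0 -1;-1 -0.1 0 0 0 0 -1;-1 -0.1 0 0 0 0 -1;-1 -0.1 0 0 0 0 -1;-0.6 -0.1 0 0 0 0 -1;-0.6 -0.1 0 0 0 0 -1;0 0 0 0 0 0 -1"

```text
time_s: 20.0
ee_pos: [0.5568, 0.3206, 0.2124]
orientation: [0.663, 0.749, -0.0, 0.0]
force: [0.8, 0.2, -1.3]
grip_width: 0.0073
grasp_force: 43.8
```

Call:
send_rows:
  rows: "-0.6 -0.1 0 0 0 0 -1;-0.8 -0.1 0 0 0 0 -1;-0.8 -0.1 0 0 0 0 -1;-0.6 -0.1 0 0 0 0 -1;-0.2 0 0 0 0 0 -1;0 0 0 0 0 0 -1;0 0 -0.5 0 0 0 -1;0 0 -0.5 0 0 0 -1;0 0 -0.4 0 0 0 -1;0 0 0 0 0 0 -1"

```text
time_s: 21.25
ee_pos: [0.5269, 0.3165, 0.1978]
orientation: [0.663, 0.749, -0.0, -0.0]
force: [0.3, -0.3, -1.0]
grip_width: 0.0075
grasp_force: 43.8
```

Call:
send_rows:
  rows: "0 0 -0.3 0 0 0 -1;0 0 -0.2 0 0 0 -1;0 0 -0.1 0 0 0 -1;0 0 0 0 0 0 -1"

```text
time_s: 21.75
ee_pos: [0.527, 0.3166, 0.1922]
orientation: [0.663, 0.749, -0.0, -0.0]
force: [-0.2, 0.4, -1.0]
grip_width: 0.0076
grasp_force: 43.8
```

Call:
send_rows:
  rows: "0 0 -0.1 0 0 0 -1;0 0 -0.05 0 0 0 -1;0 0 0 0 0 0 -1"

```text
time_s: 22.12
ee_pos: [0.527, 0.3166, 0.1907]
orientation: [0.663, 0.749, -0.0, -0.0]
force: [-0.4, -0.1, -1.6]
grip_width: 0.0079
grasp_force: 43.8
```

Call:
send_rows:
  rows: "0 0 -0.05 0 0 0 -1;0 0 -0.05 0 0 0 -1;0 0 0 0 0 0 -1"

```text
time_s: 22.5
ee_pos: [0.5271, 0.3167, 0.1906]
orientation: [0.663, 0.749, 0.0, 0.0]
force: [-3.6, -3.6, 11.0]
grip_width: 0.0077
grasp_force: 45.7
```

Call:
send_rows:
  rows: "0 0 0.06 0 0 0 -1;0 0 0 0 0 0 -1;0 0 0 0 0 0 -0.78;0 0 0 0 0 0 -0.72;0 0 0 0 0 0 -0.65;0 0 0 0 0 0 -0.55;0 0 0 0 0 0 -0.4;0 0 0 0 0 0 0;0 0 0 0 0 0 0;0 0 0 0 0 0 0"

```text
time_s: 23.75
ee_pos: [0.527, 0.3166, 0.1904]
orientation: [0.663, 0.749, -0.0, -0.0]
force: [0.0, -0.0, 0.1]
grip_width: 0.043
grasp_force: 0.0
```

```bash
python3 - <<'E'
from h import *
s=bot.read_state();print(s['grip_width'],s['force'])
p=bot.grab_frame('scene');a=cv2.cvtColor(p['frame'],cv2.COLOR_RGB2BGR)
cv2.imwrite('pics/rel.png',cv2.resize(a[110:210,330:430],None,fx=5,fy=5,interpolation=cv2.INTER_CUBIC))
E
```

```text
0.04298212595223067 [ 0.02338019 -0.02396474  0.0822637 ]
```

View pics/rel.png

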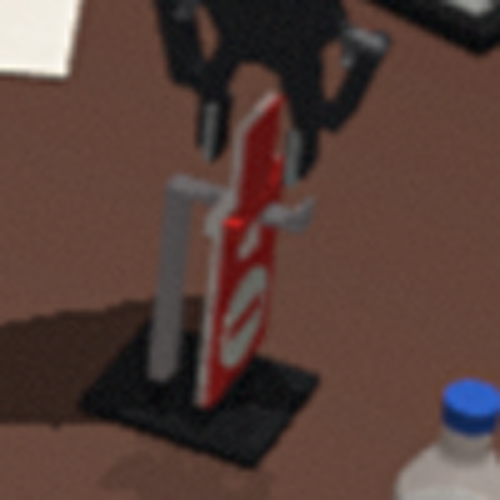

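The tag hangs on the strap between post and lip (crop (235,210)), red face outward, and the fingers are clear on both sides. I retreat straight up.

Call:
send_rows:
  rows: "0 0 1 0 0 0 0;0 0 2 0 0 0 0;0 0 3 0 0 0 0;0 0 4 0 0 0 0;0 0 4 0 0 0 0;0 -5 2 0 0 0 0;0 -5 0 0 0 0 0;0 -5 0 0 0 0 0;0 -5 0 0 0 0 0;0 0 0 0 0 0 0"

```text
time_s: 25.05
ee_pos: [0.5274, 0.1129, 0.352]
orientation: [0.665, 0.747, 0.0, 0.001]
force: [-0.5, 0.9, 0.3]
grip_width: 0.0429
grasp_force: 0.0
```

Call:
send_rows:
  rows: "0 -6 0 0 0 0 0;0 -6 0 0 0 0 0;0 -6 0 0 0 0 0;0 0 0 0 0 0 0;0 0 0 0 0 0 0;0 0 0 0 0 0 0"

```text
time_s: 25.8
ee_pos: [0.5272, -0.0618, 0.3509]
orientation: [0.662, 0.75, 0.0, 0.0]
force: [0.8, -0.4, -0.5]
grip_width: 0.0426
grasp_force: 0.0
```

```bash
python3 - <<'E'
from h import *
ims=[]
for n in('top','scene'):
    p=bot.grab_frame(n);P=pm(p);X,Y,Z=P[...,0],P[...,1],P[...,2];a=cv2.cvtColor(p['frame'],cv2.COLOR_RGB2BGR)
    m=(X>.48)&(X<.58)&(Y>.25)&(Y<.4)&(Z>.165)&(Z<.225);q=P[m]
    if len(q)>5:
        r=cv2.minAreaRect(q[:,:2].astype(np.float32)*1000);print(n,len(q),np.round(r[0],1),np.round(r[1],1),r[2],'top z',q[:,2].max())
    m=(X>.48)&(X<.58)&(Y>.25)&(Y<.4)&(Z>.03)&(Z<.08);q=P[m]
    if len(q)>5:
        r=cv2.minAreaRect(q[:,:2].astype(np.float32)*1000);print(' low',len(q),np.round(r[0],1),np.round(r[1],1),r[2])
    roi=(X>.56)&(X<.65)&(Y>-.03)&(Y<.09);u=np.array([.16,.987])
    q=P[roi&(Z>.085)&(Z<.105)];s=(q[:,:2]-{'top':[.599,-.0004],'scene':[.5995,-.0035]}[n])@u
    if len(q): print(' slide',len(q),s.min(),s.max())
    v,uu=(225,135) if n=='top' else(130,330)
    ims.append(cv2.resize(a[v-10:v+90,uu:uu+100],None,fx=4,fy=4,interpolation=cv2.INTER_CUBIC))
cv2.imwrite('pics/fin.png',np.hstack(ims));print(bot.read_state()['time_s'])
E
```

```text
top 164 [526.7 306.5] [15.3 64.6] 11.464142799377441 top z 0.21495856243021882
 low 105 [523.5 309.3] [63.8 59.8] 52.83110046386719
 slide 8 0.0318875425009615 0.03870729917866855
scene 136 [526.2 312.1] [12.8 52.3] 8.725335121154785 top z 0.2143545249259251
 low 221 [506.5 310.1] [53.  90.6] 4.719198226928711
 slide 88 0.016362757636353902 0.04014529835702073
25.9
```

View pics/fin.png

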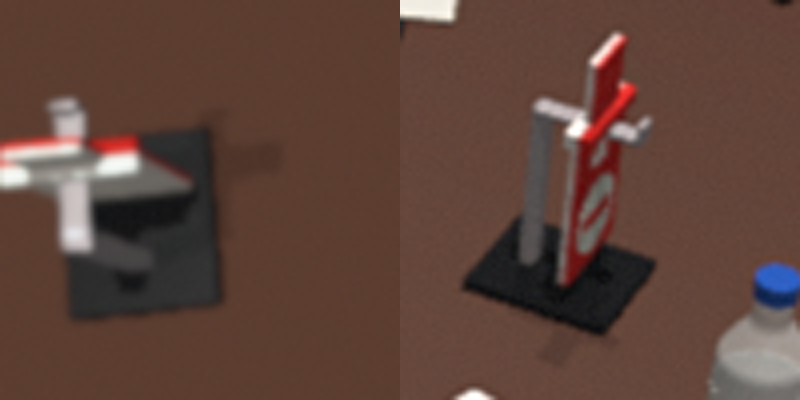

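The tag hangs square on the strap (left crop (70,155), right crop (595,130)), with its red face towards the free end. The slide is still on red.

```bash
python3 -c "
from station import bot
print(bot.hand_in())"
```

```text
the job is handed in; nothing more can be done
None
```

The job is handed in at about 26 s of the 67 s allowed: the slide is on the red mark (within about 1 mm by camera, after one small correction), the large red tag hangs on the hook with its red face outward, and the arm kept clear of the green tag, bottle and tip box. No verdict came back.

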